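# Fit the trolley's handle until its spring button clicks

### The arm

A 6-joint arm with a two-finger parallel gripper is mounted at the origin on the work surface. World frame = base frame: x ahead of the robot, y to its left, z up, the work surface at z = 0. Lengths are in m, angles in rad, forces in N, time in s.
With the tool pointing down it reaches from about 0.35 to 0.775 m from the base axis. Payload 5.5 kg.
Tool frame: the origin (TCP) lies on the centre line of the jaws, within the pads' length; the fingertips stand 11 mm ahead of it and the grasp point (between the pads) lies 8 mm behind it (env.tip_reach is the distance from the TCP to the fingertips, in m); z points along the fingers, x is the direction in which the jaws open and shut, and the axes are right-handed (so a half turn about z gives the same grasp; the last joint's range is limited). The gripper opens to 85 mm and grips with 20 to 120 N. Pads are 22 mm wide; open, the fingers measure 114 mm over their backs; the gripper's body (76 mm by 85 mm) begins 54 mm behind the grasp point. The pads swing forward as they close: fully open they stand 13 mm farther back than shut.
Start: joints at [-1.375, 0.313, 0.046, 1.304, 0, 1.431], TCP at [0.189, -0.543, 0.242] pointing down, gripper open.
Joint ranges: [-2.76, 2.76], [-0.86, 1.69], [-1.03, 1.26], [-2.2, 2.34], [-1.47, 1.5], [-3.14, 3.14]. Speed limits (rad/s): [2.57, 2.57, 3.14, 3.14, 3.14, 3.14].

### API

Orientations are given as a unit quaternion [w, x, y, z].
In Python, from workcell import env gives the robot as it stands.
- The arm moves only by the tool carry_out, never from a script. Its argument "moves" is one flat list of numbers, 7 for each row, row after row: the gripper command: -1 is shut, 1 is fully open, values between are in proportion, then the shift along the tool's x, y, z in m, then the turn, a rotation vector about the tool's x, y, z in degrees. A call has exactly 5 rows; each row shifts and turns the pose as measured when the row begins, along the tool's axes as they then stand; what a row does not reach is not made up. A row lasts 1/8 s, in which the tool goes at most 62.5 mm and 10.7 degrees, less where a joint would pass 70% of its speed; a pose out of reach is approached as far as the arm can. A call is refused whole if a number of a shift passes 0.0625 or a number of a turn 10.7, either way. A call with a gripper value outside its range is refused whole. The fingers move at their own pace and stop on an object; "squeeze" is the grip in N (left out, the last holds). Time passes only in rows, so rows that do not move let the fingers close, or fill a call up. It gives the time, the measured TCP pose, the force and the opening at its end, in the units of the state.
- env.get_state(): the state, without advancing time (a new reading comes with each control period).
- env.read_camera(name): name is "side" or "top" or "wrist"; returns the picture (420x560x3 uint8, red, green, blue); there is no depth.
- env.calibration(name): a dict with "camera_matrix" (3x3 intrinsics, pixels), "k1" (the pictures are not rectified: a ray, as slopes to the right and down, at radius r is drawn at 1 + k1 r^2 times it, then the intrinsics apply), "rvec" (rotation vector, rad) and "tvec" (3), from world to camera coordinates, as OpenCV has them; the wrist camera has in their place "hand_eye" (4x4, takes a point from camera to tool coordinates, whose origin is the TCP and whose axes are the tool frame's). Camera axes: x right, y down, z forward; pixel columns grow to the right and rows downward; lengths in m; the calibration is good to about 2 mm. A picture is of the moment at which its call begins: read the wrist's pose just before it. calibration takes no time and is no camera call.
- env.hand_in(): hands the job in, once; it reports no verdict.
The state is a dict: "clock": time; "joint_pos": joint angles; "qvel": joint speeds; "tau": joint torques, N m; "tcp_pos": TCP position; "orientation": TCP orientation; "wrist_force": force on the tool from outside, world axes, zero at the start; "ft_torque": the same for the moment, N m; "finger_gap": finger opening in m.
Only numpy, scipy, OpenCV 4.12 (cv2) and the standard library are available. Lean on these libraries where they do the work, as an engineer would, in place of code of your own. Each camera call takes 0.05 s, during which the arm holds its last target. There are 200 camera calls.

### The job

Put the T-handle back on the shop's folded hand trolley: start its tube in the mouth of the trolley's square tube, press the red spring button flush so that it goes in under the rim, and slide the handle on until the button pops out through the hole in the side. Work gently: ease it in and never force it, leave the other things on the counter where they are, and let go at the end.

Things in the scene. Friction and masses are not known exactly. Their poses are not given: they have to be found in the camera images.
- handle: Loose T-handle, 0.3 to 0.5 kg: bright 24 mm square aluminium tube, black rubber crossbar at one end. Origin on the tube's axis, level with the red button. Own +y along the tube to its nose (the way it goes in), +z up, +x out of the button's side. Square from y = -190 to +26 mm. Lying loose, its nose droops 3 mm too low to enter; axis 15 mm above the counter is right.
- nose (a point): Front end of the handle, on its axis, 40 mm ahead of the origin: a black square plug that tapers from the 24 mm tube to 13 mm over the last 14 mm.
- crossbar (a point): Centre of the rubber crossbar, 190 mm behind the handle's origin: 30 mm thick, 120 mm along the handle's x, resting on the counter. A black block (36 x 28 mm) joins it to the tube, up to 153 mm behind the origin.
- button (a point): Centre of the red spring button's flat top. 12 mm across, 6 mm proud when out: straight-sided for 3.5 mm, then a 45 degree chamfer to a 7 mm flat. Out, its side blocks on the trolley tube's rim; flush, it passes under. A finger cannot go in: let it cover only the rear half of the button. Once the rim is over part of the flat top the button stays in when let go.
- snap (a joint): Travel of the button in m: 0 fully out, 0.006 flush with the handle tube's face. Its spring takes 3 N at the start, 6 N at flush. Abreast of the hole it springs out by itself through the wall (3 mm proud) and then blocks the tube both ways. Sliding in with the button under the wall, against its rubbing, takes 5 to 12 N; over 25 N bends the parts.
- mouth (a point): Centre of the open mouth of the trolley's grey square tube (30 mm outside, 25.6 mm bore), on its axis, 15 mm above the counter. +y points into the tube, +z up, +x to the side with the round 15 mm hole, which lies somewhere 30 to 90 mm in from the mouth. The folded trolley does not move. Up to 170 mm in there is only the tube, then a block, toe plate and wheels, up to 50 mm high.
- tape: The roll of yellow tape, 100 mm across, 48 mm high, left alone. Origin: centre of its underside.
- screwdriver: The screwdriver lying beside the work, left alone.
- polish: The red tin of shoe polish, 75 mm across, 26 mm high, left alone. Origin: centre of its underside.
- brush: The wooden shoe brush, 150 x 45 x 44 mm, left alone. Origin: centre of its underside.
- spares: The grey tray of spare plugs, 100 x 130 x 30 mm, left alone. Origin: centre of its underside.

How it is judged:
On the way, in this order (a step that is already met when the one before it is completed fails the run):
1. the handle tube's nose has entered the trolley tube (y of handle in the frame of mouth above -0.03 m and x of handle in the frame of mouth between -0.005 and 0.005 m and angle between the y axis of handle and the y axis of mouth, either way round below 0.12 rad).
2. the button, pressed in, has passed under the rim (y of handle in the frame of mouth above 0.006 m and value of joint snap above 0.003 m).
At the end, for the whole second after the job is handed in: The handle's tube is in the trolley's tube (origin 30 to 90 mm past the mouth, axes within 4 mm and 0.07 rad) with the button sprung out through the hole (joint under 2 mm), the handle at rest and released, the other things not shifted by 30 mm (y of handle in the frame of mouth between 0.03 and 0.09 m and x of handle in the frame of mouth between -0.004 and 0.004 m and z of handle in the frame of mouth between -0.004 and 0.004 m and angle between the y axis of handle and the y axis of mouth, either way round below 0.07 rad and value of joint snap below 0.002 m and linear speed of handle below 0.01 m/s); the robot touches nothing.
It fails at once if the handle, its button or a finger is forced against the trolley (over 25 N) (contact force between any of handle, the fingers and trolley above 25 N).
It fails at once if one of the other things on the counter is shifted by 30 mm or more (distance of any of tape, screwdriver, polish, brush, spares from where it was at the start of the episode above 0.03 m).
It also fails if it takes over 45 s, if anything falls off the work surface, if the arm or the gripper's body presses on something with over 40 N, if the wrist force passes 120 N, or if a joint passes its speed limit or range.

## Working session

There is one attempt and no reset: what is moved stays moved. The work goes in short steps, Python scripts to look and compute and a tool call to move; the robot and the scene stay as the last step left them, time stands still between calls to the robot, and variables do not carry over. Pictures are saved under pics/ and viewed, about 8 in all and at most 12, crops included, and the job is handed in when it is done.

Besides the shell and the picture viewer there is one more tool, called after "Request:" as name(argument=value, ...), one argument or row to a line, values as JSON. carry_out: Moves the arm, as the interface text tells. Its arguments: {"type":"object","properties":{"moves":{"type":"array"},"squeeze":{"type":"number"}},"required":["moves"]}

```bash
ls; mkdir -p pics; python3 - <<'E'
from workcell import env
import cv2,numpy as np
s=env.get_state();print({k:np.round(v,4).tolist() for k,v in s.items()});print(env.tip_reach)
for n in ["top","side","wrist"]:
    im=env.read_camera(n);cv2.imwrite(f"pics/{n}0.png",im[:,:,::-1])
    c=env.calibration(n);print(n,{k:np.round(v,4).tolist() for k,v in c.items()})
E
```

```text
pics
{'clock': 0.0, 'joint_pos': [-1.3746, 0.314, 0.045, 1.3036, 0.0, 1.4312], 'qvel': [-0.0005, -0.0007, -0.0006, -0.0012, -0.0006, 0.0004], 'tau': [0.0013, -48.0627, 29.8532, 0.0193, -0.0, 0.0], 'tcp_pos': [0.1894, -0.5424, 0.2414], 'orientation': [-0.0007, 0.8153, -0.579, -0.0007], 'wrist_force': [0.0743, -0.3026, -0.0575], 'ft_torque': [0.0027, 0.0387, -0.0055], 'finger_gap': 0.0856}
0.011
top {'camera_matrix': [[380.6221, 0.0, 278.8064], [0.0, 380.6221, 215.5028], [0.0, 0.0, 1.0]], 'k1': -0.0212, 'rvec': [2.1317, -2.1641, 0.1614], 'tvec': [-0.0475, 0.5142, 0.9398]}
side {'camera_matrix': [[476.8582, 0.0, 271.6873], [0.0, 476.8582, 208.7269], [0.0, 0.0, 1.0]], 'k1': -0.1208, 'rvec': [0.7167, -2.4448, 1.3046], 'tvec': [0.3823, 0.2038, 0.8897]}
wrist {'camera_matrix': [[336.2401, 0.0, 279.755], [0.0, 336.2401, 213.3024], [0.0, 0.0, 1.0]], 'k1': -0.0605, 'hand_eye': [[1.0, 0.0, 0.0006, 0.0002], [-0.0002, 0.9552, 0.2959, -0.0753], [-0.0006, -0.2959, 0.9552, -0.1318], [0.0, 0.0, 0.0, 1.0]]}
```

View pics/top0.png

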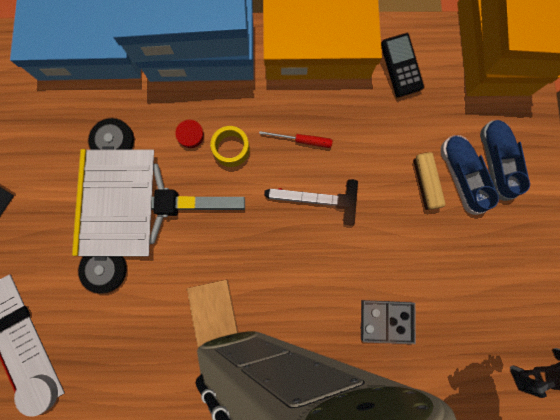

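View pics/side0.png

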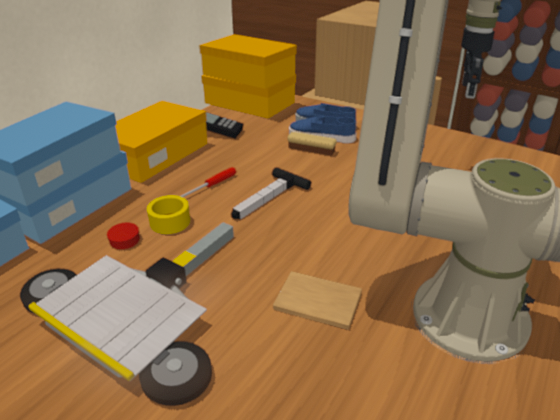

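Top view: mouth at about (244,203), the handle's nose at (266,194), the crossbar centre at (350,201), polish (189,133), tape (230,145), screwdriver (300,138). In the side view, nothing stands between the nose and the mouth. Next I convert these pixels to positions.

```bash
cat > h.py <<'E'
import numpy as np, cv2
from scipy.spatial.transform import Rotation as R
from workcell import env
def cam(name, s=None):
    c=env.calibration(name); K=np.array(c["camera_matrix"]); k1=c["k1"]
    if name=="wrist":
        s=s or env.get_state(); q=s["orientation"]
        T=np.eye(4); T[:3,:3]=R.from_quat([q[1],q[2],q[3],q[0]]).as_matrix(); T[:3,3]=s["tcp_pos"]
        T=T@np.array(c["hand_eye"]); Rcw=T[:3,:3]; o=T[:3,3]
    else:
        Rw=cv2.Rodrigues(np.array(c["rvec"]))[0]; Rcw=Rw.T; o=-Rw.T@np.array(c["tvec"])
    return K,k1,Rcw,o
def ray(C,uv):
    K,k1,Rcw,o=C; uv=np.atleast_2d(np.float64(uv)).reshape(-1,1,2)
    p=cv2.undistortPoints(uv,K,np.array([k1,0,0,0.])).reshape(-1,2)
    return o,(Rcw@np.c_[p,np.ones(len(p))].T).T
def plane(C,uv,z):
    o,d=ray(C,uv); return o+d*((z-o[2])/d[:,2])[:,None]
def proj(C,P):
    K,k1,Rcw,o=C; P=np.atleast_2d(np.float64(P))
    r=cv2.Rodrigues(Rcw.T)[0]
    return cv2.projectPoints(P,r,-Rcw.T@o,K,np.array([k1,0,0,0.]))[0].reshape(-1,2)
def axes(s):
    q=s["orientation"]; return R.from_quat([q[1],q[2],q[3],q[0]])
E
python3 - <<'E'
from h import *
C=cam("top")
for n,uv,z in [("mouth",(244,203),.015),("tubeback",(180,203),.015),("nose",(266,194),.012),("tubeend",(338,201),.014),("cross",(350,201),.015),("cr1",(353,180),.03),("cr2",(349,223),.03),("tape",(230,145),.04),("sd",(332,143),.01),("sd2",(262,134),.01)]:
    print(n,plane(C,uv,z)[0].round(4))
S=cam("side")
for n,uv,z in [("mouth",(229,230),.03),("nose",(236,213),.012),("cross",(290,178),.03)]:
    print(n,plane(S,uv,z)[0].round(4))
E
```

```text
mouth [0.5515 0.036  0.015 ]
tubeback [0.554  0.2051 0.015 ]
nose [ 0.5754 -0.0223  0.012 ]
tubeend [ 0.5534 -0.2127  0.014 ]
cross [ 0.5527 -0.2444  0.015 ]
cr1 [ 0.606  -0.2517  0.03  ]
cr2 [ 0.4923 -0.2364  0.03  ]
tape [0.7027 0.0704 0.04  ]
sd [ 0.7147 -0.2032  0.01  ]
sd2 [ 0.7429 -0.013   0.01  ]
mouth [0.5345 0.0562 0.03  ]
nose [ 0.5787 -0.0283  0.012 ]
cross [ 0.5392 -0.2182  0.03  ]
```

```bash
cat >> h.py <<'E'
def rows(target, yaw, n, g=1.0, s=None):
    """ideal rows to bring TCP to target, tool x at world angle yaw (deg), pointing down"""
    s=s or env.get_state(); r=axes(s); p=np.array(s["tcp_pos"])
    c,sn=np.cos(np.radians(yaw)),np.sin(np.radians(yaw))
    rt=R.from_matrix(np.array([[c,sn,0],[sn,-c,0],[0,0,-1.]])); 
    rv=(r.inv()*rt).as_rotvec()/n; d=(np.array(target)-p)/n
    for i in range(n):
        print([g]+(r.inv().apply(d)).round(4).tolist()+np.degrees(rv).round(2).tolist()); r=r*R.from_rotvec(rv)
E
python3 -c "
from h import *
rows([.56,-.06,.15],-5.8,13)"
```

```text
[1.0, -0.0256, -0.0391, 0.0071, -0.0, 0.0, -5.0]
[1.0, -0.0221, -0.0412, 0.0071, -0.0, 0.0, -5.0]
[1.0, -0.0185, -0.043, 0.0071, -0.0, 0.0, -5.0]
[1.0, -0.0146, -0.0444, 0.0071, -0.0, 0.0, -5.0]
[1.0, -0.0107, -0.0456, 0.0071, -0.0, 0.0, -5.0]
[1.0, -0.0067, -0.0463, 0.0071, -0.0, 0.0, -5.0]
[1.0, -0.0027, -0.0467, 0.0071, -0.0, 0.0, -5.0]
[1.0, 0.0014, -0.0468, 0.0071, -0.0, 0.0, -5.0]
[1.0, 0.0055, -0.0465, 0.0071, -0.0, 0.0, -5.0]
[1.0, 0.0095, -0.0458, 0.0071, -0.0, 0.0, -5.0]
[1.0, 0.0135, -0.0448, 0.0071, -0.0, 0.0, -5.0]
[1.0, 0.0173, -0.0435, 0.0071, -0.0, 0.0, -5.0]
[1.0, 0.021, -0.0418, 0.007, -0.0, 0.0, -5.0]
```

Request:
carry_out(
  moves=[1,-0.026,-0.039,0.007,0,0,-5,1,-0.022,-0.041,0.007,0,0,-5,1,-0.0185,-0.043,0.007,0,0,-5,1,-0.0145,-0.0445,0.007,0,0,-5,1,-0.0105,-0.0455,0.007,0,0,-5],
  squeeze=25,
)

```text
clock: 0.78
tcp_pos: [0.3326, -0.3541, 0.2041]
orientation: [-0.001, 0.923, -0.386, -0.001]
wrist_force: [1.2, -1.1, 0.3]
finger_gap: 0.0851
```

Request:
carry_out(
  moves=[1,-0.0067,-0.046,0.007,0,0,-5,1,-0.0027,-0.047,0.007,0,0,-5,1,0.0014,-0.047,0.007,0,0,-5,1,0.0055,-0.0465,0.007,0,0,-5,1,0.0095,-0.046,0.007,0,0,-5],
)

```text
clock: 1.4
tcp_pos: [0.4762, -0.1592, 0.1676]
orientation: [-0.001, 0.985, -0.17, -0.001]
wrist_force: [0.9, -0.2, 0.4]
finger_gap: 0.0856
```

```bash
python3 -c "
from h import *
rows([.56,-.06,.15],-5.8,5)"
```

```text
[1.0, 0.0092, -0.0243, 0.0036, -0.02, 0.01, -2.75]
[1.0, 0.0103, -0.0238, 0.0035, -0.02, 0.01, -2.75]
[1.0, 0.0115, -0.0233, 0.0035, -0.02, 0.01, -2.75]
[1.0, 0.0126, -0.0227, 0.0035, -0.02, 0.01, -2.75]
[1.0, 0.0136, -0.0221, 0.0035, -0.02, 0.01, -2.75]
```

Request:
carry_out(
  moves=[1,0.0115,-0.031,0.0045,0,0,-3.5,1,0.013,-0.03,0.0045,0,0,-3.5,1,0.0145,-0.029,0.0045,0,0,-3.5,1,0.016,-0.028,0.0045,0,0,-3.5,1,0,0,0,0,0,0],
)

```text
clock: 2.02
tcp_pos: [0.5608, -0.0506, 0.1469]
orientation: [-0.002, 0.999, -0.041, -0.002]
wrist_force: [-0.3, -0.4, 0.2]
finger_gap: 0.0853
```

```bash
python3 - <<'E'
from h import *
import pickle
s=env.get_state();im=env.read_camera("wrist")[:,:,::-1];cv2.imwrite("pics/w1.png",im);pickle.dump(s,open("w1.pkl","wb"))
print(np.round(s["tcp_pos"],4),axes(s).as_matrix().round(3),np.abs(s["qvel"]).max())
E
```

```text
[ 0.5608 -0.0506  0.1469] [[ 0.997 -0.082 -0.004]
 [-0.082 -0.997  0.003]
 [-0.004 -0.003 -1.   ]] 0.018437380719469362
```

View pics/w1.png

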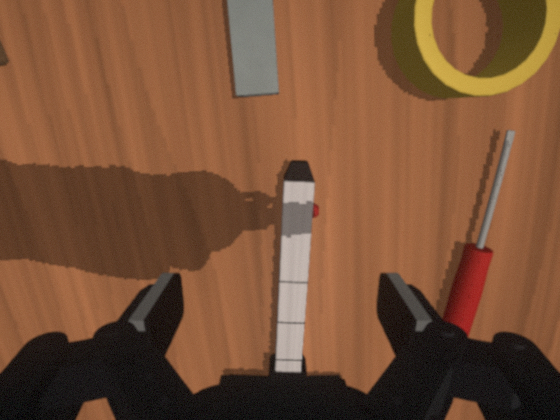

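The trolley mouth's top edge spans about (236,96) to (278,94). The handle's square tube starts at row 181, columns 285–314, and the red button is on its right side at (316,210). I'll measure the edges with saturation masks.

```bash
cat >> h.py <<'E'
def edges(im,rws,c0,c1,thr=60):
    """per row: left/right column of the low-saturation run"""
    hsv=cv2.cvtColor(im,cv2.COLOR_BGR2HSV); out=[]
    for v in rws:
        m=np.where((hsv[v,c0:c1,1]<thr)&(hsv[v,c0:c1,2]>60))[0]
        if len(m)>5: out.append((v,c0+m.min()-.0,c0+m.max()+1.))
    return np.array(out)
def lines(C,e,z):
    """edges -> world centreline by fit x=a*y+b for both edges at height z"""
    L=plane(C,e[:,[1,0]],z); Rr=plane(C,e[:,[2,0]],z)
    a=np.polyfit(L[:,1],L[:,0],1); b=np.polyfit(Rr[:,1],Rr[:,0],1)
    return a,b
E
python3 - <<'E'
from h import *
import pickle
s=pickle.load(open("w1.pkl","rb"));C=cam("wrist",s);im=cv2.imread("pics/w1.png")
T=edges(im,range(5,90,5),210,300); H=edges(im,list(range(186,200,4))+list(range(240,356,8)),262,330)
print(T[::4],H[::3])
for n,e,z in [("trolley",T,.03),("handle",H,.0255)]:
    a,b=lines(C,e,z);print(n,a.round(4),b.round(4),"deg",np.degrees(np.arctan([a[0],b[0]])).round(2))
    for y in ([0.03,.1] if n[0]=="t" else [-.2,-.1,-.05]): print(y,np.polyval(a,y).round(4),np.polyval(b,y).round(4),"w",(np.polyval(b,y)-np.polyval(a,y)).round(4),"mid",((np.polyval(b,y)+np.polyval(a,y))/2).round(4))
print("mouth",plane(C,[(237,96),(257,95.5),(278,94.5)],.03).round(4))
print("tubefront",plane(C,[(285,181),(314,182)],.0245).round(4),"nose",plane(C,(299,161),.019).round(4))
hsv=cv2.cvtColor(im,cv2.COLOR_BGR2HSV);m=((hsv[...,0]<6)|(hsv[...,0]>174))&(hsv[...,1]>180)&(hsv[...,2]>60);m[:, :295]=0;m[:,340:]=0
v,u=np.where(m[190:230]);print("button",u.min(),u.max(),v.min()+190,v.max()+190,plane(C,(u.mean(),v.mean()+190),.0125).round(4))
print("green btn rows",plane(C,[(u.max(),v.min()+190),(u.max(),v.max()+190)],.0125).round(4))
S=cam("top");print("top mouth",plane(S,(244.5,203),.03).round(4))
E
```

```text
[[  5. 228. 273.]
 [ 25. 229. 274.]
 [ 45. 231. 275.]
 [ 65. 233. 277.]
 [ 85. 235. 278.]] [[186. 283. 314.]
 [198. 283. 314.]
 [256. 280. 309.]
 [280. 279. 308.]
 [304. 278. 306.]
 [328. 277. 304.]
 [352. 276. 302.]]
trolley [0.0123 0.5362] [0.0146 0.566 ] deg [0.7  0.83]
0.03 0.5366 0.5665 w 0.0299 mid 0.5515
0.1 0.5375 0.5675 w 0.03 mid 0.5525
handle [0.1247 0.5685] [0.1228 0.5925] deg [7.11 7.  ]
-0.2 0.5435 0.568 w 0.0244 mid 0.5557
-0.1 0.556 0.5802 w 0.0242 mid 0.5681
-0.05 0.5622 0.5864 w 0.0241 mid 0.5743
mouth [[0.5372 0.0366 0.03  ]
 [0.5513 0.0357 0.03  ]
 [0.5661 0.0352 0.03  ]]
tubefront [[ 0.5662 -0.0282  0.0245]
 [ 0.5884 -0.0308  0.0245]] nose [[ 0.5781 -0.0145  0.019 ]]
button 314 317 205 215 [[ 0.5896 -0.0572  0.0125]]
green btn rows [[ 0.5908 -0.0528  0.0125]
 [ 0.5904 -0.0614  0.0125]]
top mouth [[0.5487 0.0334 0.03  ]]
```

Sizes check out: trolley width 29.9–30.0 mm, handle 24.2 mm, and the button is where the handle's origin predicts. Origin is (0.574, -0.0556) at yaw -7.06°. The mouth is at (0.5516, 0.036), with its axis at yaw -0.77°.

```bash
python3 -c "
from h import *
rows([.5726,-.0670,.05],-7.06,4)"
```

```text
[1.0, 0.0035, 0.0037, 0.0242, -0.04, 0.07, 0.56]
[1.0, 0.0035, 0.0037, 0.0242, -0.04, 0.07, 0.56]
[1.0, 0.0035, 0.0036, 0.0243, -0.04, 0.07, 0.56]
[1.0, 0.0036, 0.0036, 0.0243, -0.04, 0.07, 0.56]
```

Request:
carry_out(
  moves=[1,0.0035,0.0037,0.024,0,0.07,0.56,1,0.0035,0.0037,0.024,0,0.07,0.56,1,0.0035,0.0037,0.024,0,0.07,0.56,1,0.0035,0.0037,0.024,0,0.07,0.56,1,0,0,0,0,0,0],
)

```text
clock: 2.7
tcp_pos: [0.5702, -0.0717, 0.0496]
orientation: [-0.0, 0.998, -0.066, -0.0]
wrist_force: [-0.6, 1.0, 1.2]
finger_gap: 0.0854
```

```bash
python3 - <<'E'
from h import *
import pickle
s=env.get_state();im=env.read_camera("wrist")[:,:,::-1];cv2.imwrite("pics/w2.png",im);pickle.dump(s,open("w2.pkl","wb"))
print(np.round(s["tcp_pos"],4),axes(s).as_matrix().round(4),np.abs(s["qvel"]).max())
rows([.5726,-.0670,.013],-7.06,3)
C=cam("wrist",s)
print(proj(C,[[.574,-.0556,.0125],[.5916,-.0577,.0125],[.5516,.036,.03]]))
E
```

```text
[ 0.5702 -0.0717  0.0496] [[ 9.913e-01 -1.313e-01  0.000e+00]
 [-1.313e-01 -9.913e-01  9.000e-04]
 [-1.000e-04 -9.000e-04 -1.000e+00]] 0.029619763302925563
[1.0, 0.0003, -0.0016, 0.0126, -0.01, -0.03, -0.15]
[1.0, 0.0003, -0.0016, 0.0126, -0.01, -0.03, -0.15]
[1.0, 0.0004, -0.0016, 0.0126, -0.01, -0.03, -0.15]
[[283.21475929 224.97723463]
 [316.52628697 224.55877496]
 [201.43609009  37.70823827]]
```

View pics/w2.png

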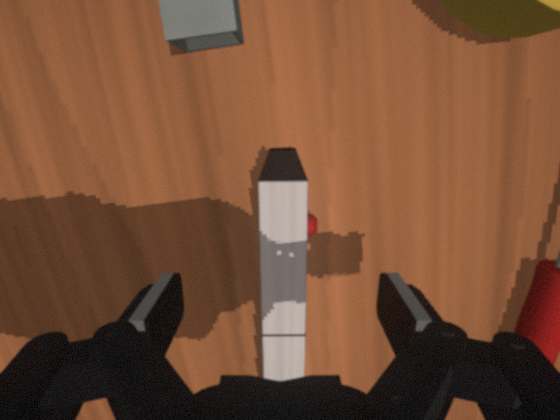

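The button shows at (313,225), against a prediction of (316,225). The jaws straddle the tube, so I descend.

Request:
carry_out(
  moves=[1,0.0004,-0.0018,0.012,0,0,-0.15,1,0.0003,-0.0016,0.012,0,0,-0.15,1,0.0003,-0.0014,0.009,0,0,-0.15,1,0,0,0.003,0,0,0,1,0,0,0,0,0,0],
)

```text
clock: 3.38
tcp_pos: [0.574, -0.0671, 0.0151]
orientation: [0.0, 0.998, -0.061, 0.003]
wrist_force: [0.3, 0.2, -0.6]
finger_gap: 0.0855
```

```bash
python3 - <<'E'
from h import *
s=env.get_state();im=env.read_camera("wrist")[:,:,::-1];cv2.imwrite("pics/w3.png",im)
print(np.round(s["tcp_pos"],4),axes(s).as_matrix().round(4),np.abs(s["qvel"]).max())
C=cam("wrist",s); e=edges(im,range(200,300,10),220,330); a,b=lines(C,e,.0247); print(e[::3],a,b)
m=lambda y:(np.polyval(a,y)+np.polyval(b,y))/2
print("mid at tcp y",m(s["tcp_pos"][1]))
hsv=cv2.cvtColor(im,cv2.COLOR_BGR2HSV);k=((hsv[...,0]<6)|(hsv[...,0]>174))&(hsv[...,1]>180)&(hsv[...,2]>60);k[:, 380:]=0
v,u=np.where(k);print(u.min(),u.max(),v.min(),v.max(),plane(C,[(u.max(),v.min()),(u.max(),v.max())],.0125).round(4))
rows([.5726,-.0670,.013],-7.06,1)
E
```

```text
[ 0.574  -0.0671  0.0151] [[ 9.924e-01 -1.226e-01  5.400e-03]
 [-1.226e-01 -9.925e-01 -5.000e-04]
 [ 5.400e-03 -1.000e-04 -1.000e+00]] 0.0016582546547674612
[[220. 245. 307.]
 [250. 246. 307.]
 [280. 247. 305.]] [0.1241096  0.56866236] [0.124348   0.59249065]
mid at tcp y 0.5722366314419376
308 316 251 273 [[ 0.5915 -0.0527  0.0125]
 [ 0.5905 -0.0633  0.0125]]
[1.0, -0.0014, 0.0, 0.0022, -0.01, -0.32, 0.02]
```

Request:
carry_out(
  moves=[1,-0.0015,0,0.0022,0,-0.32,0,1,0,0,0,0,0,0,-1,0,0,0,0,0,0,-1,0,0,0,0,0,0,-1,0,0,0,0,0,0],
  squeeze=35,
)

```text
clock: 4.05
tcp_pos: [0.5733, -0.0672, 0.0138]
orientation: [0.0, 0.998, -0.061, 0.001]
wrist_force: [1.8, 0.7, 1.8]
finger_gap: 0.0321
```

Request:
carry_out(
  moves=[-1,0,0,0,0,0,0,-1,0,0,0,0,0,0,-1,0,0,0,0,0,0,-1,0,0,0,0,0,0,-1,0,0,0,0,0,0],
)

```text
clock: 4.68
tcp_pos: [0.5728, -0.0671, 0.0143]
orientation: [0.0, 0.998, -0.062, 0.0]
wrist_force: [-0.8, -0.1, 2.4]
finger_gap: 0.0232
```

```bash
python3 - <<'E'
from h import *
s=env.get_state();im=env.read_camera("wrist")[:,:,::-1];cv2.imwrite("pics/w4.png",im)
print(s["finger_gap"],np.round(s["tcp_pos"],4),axes(s).as_matrix().round(4),np.round(s["wrist_force"],2),np.round(s["ft_torque"],2))
E
```

```text
0.02318345581632824 [ 0.5728 -0.0671  0.0143] [[ 9.924e-01 -1.234e-01  7.000e-04]
 [-1.234e-01 -9.924e-01 -1.000e-04]
 [ 7.000e-04 -0.000e+00 -1.000e+00]] [-0.78 -0.06  2.43] [ 0.03  0.19 -0.14]
```

View pics/w4.png

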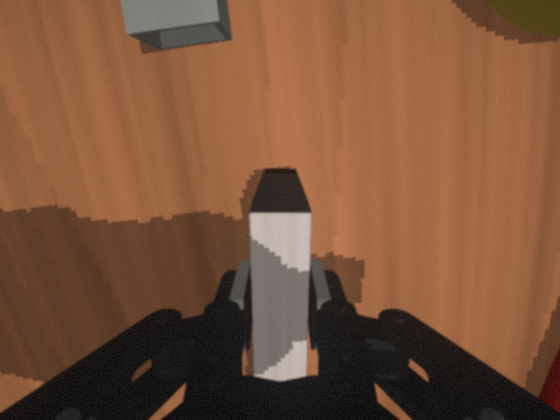

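Gap 23.2 mm: the pads are on the tube faces, so the button is pressed flush. The pads' front edges are near row 262, behind the tube's front edge at row 212. Next I lift 2.6 mm with a 0.8° tilt, then align.

Request:
carry_out(
  moves=[-1,0,0,-0.0014,0.4,0,0,-1,0,0,-0.0012,0.4,0,0,-1,0,0,0,0,0,0,-1,0,0,0,0,0,0,-1,0,0,0,0,0,0],
)

```text
clock: 5.35
tcp_pos: [0.5726, -0.0672, 0.0165]
orientation: [-0.007, 0.998, -0.062, 0.001]
wrist_force: [0.1, -0.0, -0.5]
finger_gap: 0.0237
```

```bash
cat >> h.py <<'E'
def st():
    s=env.get_state(); M=axes(s).as_matrix()
    print("t",round(s["clock"],2),"tcp",np.round(s["tcp_pos"],4),"yaw",np.degrees(np.arctan2(M[1,0],M[0,0])).round(2),"pitch(nose up)",np.degrees(-M[2,1]).round(2),"roll",np.degrees(M[2,0]).round(2),"F",np.round(s["wrist_force"],1),"T",np.round(s["ft_torque"],2),"gap",round(s["finger_gap"],4)); return s
def to(target,yaw,pitch,n=1):
    """rows to target, tool y tilted so nose is up by pitch deg"""
    s=env.get_state(); r=axes(s); y=np.radians(yaw)
    rt=R.from_matrix([[np.cos(y),np.sin(y),0],[np.sin(y),-np.cos(y),0],[0,0,-1]])*R.from_rotvec([np.radians(pitch),0,0])
    rv=(r.inv()*rt).as_rotvec()/n; d=(np.array(target)-s["tcp_pos"])/n
    for i in range(n):
        print(r.inv().apply(d).round(4).tolist()+np.degrees(rv).round(2).tolist()); r=r*R.from_rotvec(rv)
E
python3 -c "
from h import *
s=st()
to([.551,-.035,.0169],-.77,.8,4)"
```

```text
t 5.35 tcp [ 0.5726 -0.0672  0.0165] yaw -7.08 pitch(nose up) 0.84 roll 0.01 F [ 0.1 -0.  -0.5] T [-0.16  0.09 -0.03] gap 0.0237
[-0.0063, -0.0073, -0.0, -0.01, -0.02, -1.58]
[-0.0061, -0.0075, -0.0, -0.01, -0.02, -1.58]
[-0.0059, -0.0077, -0.0, -0.01, -0.02, -1.58]
[-0.0057, -0.0078, 0.0, -0.01, -0.02, -1.58]
```

Request:
carry_out(
  moves=[-1,-0.0063,-0.0073,0,0,0,-1.6,-1,-0.006,-0.0075,0,0,0,-1.6,-1,-0.006,-0.0075,0,0,0,-1.6,-1,-0.0055,-0.008,0,0,0,-1.5,-1,0,0,0,0,0,0],
)

```text
clock: 5.98
tcp_pos: [0.5493, -0.0326, 0.0168]
orientation: [-0.007, 1.0, -0.002, 0.001]
wrist_force: [0.1, 0.8, -0.8]
finger_gap: 0.0229
```

```bash
python3 - <<'E'
from h import *
s=st();im=env.read_camera("wrist")[:,:,::-1].copy();cv2.imwrite("pics/w5.png",im); S=env.read_camera("side")[:,:,::-1]
C=cam("wrist",s)
print(proj(C,[[.5516,.036,.03],[.551,.01,.027]]).round(1))
cv2.imwrite("pics/w5b.png",np.vstack([im[:300],cv2.resize(S[180:300,150:350],(560,336),interpolation=cv2.INTER_CUBIC)[:300]]))
E
```

```text
t 5.97 tcp [ 0.5493 -0.0326  0.0168] yaw -0.25 pitch(nose up) 0.81 roll 0.09 F [ 0.1  0.8 -0.8] T [ 0.06  0.1  -0.03] gap 0.0229
[[286.4 129.1]
 [284.5 199.7]]
```

View pics/w5b.png

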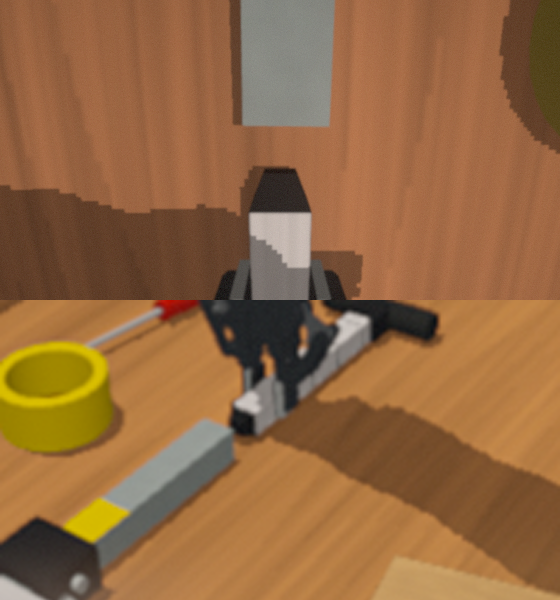

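The wrist view has the mouth's top edge at row 126 (columns 242–330), 43 px ahead of the nose tip at row 169. Now I measure the relative alignment.

```bash
cat >> h.py <<'E'
def align(im,s,tr,hr):
    C=cam("wrist",s)
    T=edges(im,tr,225,345); H=edges(im,hr,235,325,45)
    ta,tb=lines(C,T,.03); ha,hb=lines(C,H,.027); t=(ta+tb)/2; h=(ha+hb)/2
    print("widths",(tb-ta)@[.06,1],(hb-ha)@[-.01,1],"yaw t,h",-np.degrees(np.arctan([t[0],h[0]])).round(2))
    for y in [.04,.0,-.03]: print(y,"trolley x",np.polyval(t,y).round(4),"handle x",np.polyval(h,y).round(4))
E
python3 - <<'E'
from h import *
s=env.get_state();im=cv2.imread("pics/w5.png")
align(im,s,range(10,122,6),range(216,262,4))
C=cam("wrist",s);print(plane(C,[(242,126),(330,126)],.03).round(4),plane(C,[(251,212),(310,212)],.027).round(4))
E
```

```text
widths 0.030023419798600896 0.024652118180299297 yaw t,h [-0.99  0.09]
0.04 trolley x 0.5519 handle x 0.5496
0.0 trolley x 0.5512 handle x 0.5497
-0.03 trolley x 0.5507 handle x 0.5497
[[0.5367 0.0368 0.03  ]
 [0.5672 0.0367 0.03  ]] [[0.5387 0.0049 0.027 ]
 [0.5611 0.0048 0.027 ]]
```

Request:
carry_out(
  moves=[-1,0.001,0,0,0,0,0.75,-1,0,0,0,0,0,0,-1,0,-0.005,0,0,0,0,-1,0,-0.005,0,0,0,0,-1,0,0,0,0,0,0],
)

```text
clock: 6.7
tcp_pos: [0.5517, -0.0233, 0.0168]
orientation: [-0.007, 1.0, -0.01, 0.001]
wrist_force: [1.1, 1.1, -0.2]
finger_gap: 0.0232
```

```bash
python3 - <<'E'
from h import *
s=st();im=env.read_camera("wrist")[:,:,::-1].copy();cv2.imwrite("pics/w6.png",im)
align(im,s,range(10,140,6),range(216,262,4))
E
```

```text
t 6.7 tcp [ 0.5517 -0.0233  0.0168] yaw -1.2 pitch(nose up) 0.79 roll 0.12 F [ 1.1  1.1 -0.2] T [0.15 0.08 0.11] gap 0.0232
widths 0.03002094040998266 0.02519144387374313 yaw t,h [-0.83 -2.46]
0.04 trolley x 0.5514 handle x 0.5535
0.0 trolley x 0.5509 handle x 0.5518
-0.03 trolley x 0.5504 handle x 0.5505
```

Request:
carry_out(
  moves=[-1,-0.0007,-0.003,0,0,0,-0.3,-1,0,-0.003,0,0,0,0,-1,0,-0.003,0,0,0,0,-1,0,-0.003,0,0,0,0,-1,0,0,0,0,0,0],
)

```text
clock: 7.38
tcp_pos: [0.5509, -0.0108, 0.0169]
orientation: [-0.007, 1.0, -0.008, 0.001]
wrist_force: [0.7, 0.1, -1.7]
finger_gap: 0.0233
```

```bash
python3 - <<'E'
from h import *
s=st();im=env.read_camera("wrist")[:,:,::-1].copy();S=env.read_camera("side")[:,:,::-1]
align(im,s,range(10,140,6),range(216,262,4))
cv2.imwrite("pics/w7.png",np.vstack([im[:300],cv2.resize(S[190:280,180:330],(560,336),interpolation=cv2.INTER_CUBIC)[:300]]))
E
```

```text
t 7.38 tcp [ 0.5509 -0.0108  0.0169] yaw -0.9 pitch(nose up) 0.76 roll 0.1 F [ 0.7  0.1 -1.7] T [-0.08  0.13  0.05] gap 0.0233
widths 0.0299698647320082 0.025729246865328965 yaw t,h [-0.75 -2.14]
0.04 trolley x 0.5515 handle x 0.5519
0.0 trolley x 0.551 handle x 0.5504
-0.03 trolley x 0.5506 handle x 0.5493
```

View pics/w7.png

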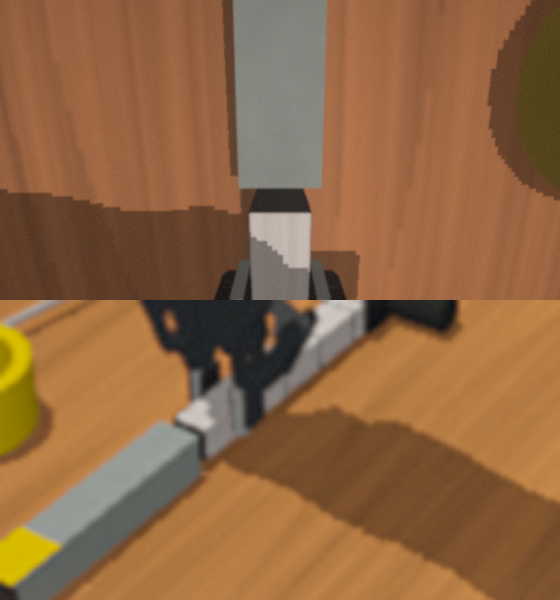

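The nose tip is about 4 mm inside and centred: the mouth spans columns 238–321, the handle 250–311. I continue in small steps.

Request:
carry_out(
  moves=[-1,0,-0.002,0,0,0,0,-1,0,-0.002,0,0,0,0,-1,0,-0.002,0,0,0,0,-1,0,-0.002,0,0,0,0,-1,0,0,0,0,0,0],
)

```text
clock: 8.1
tcp_pos: [0.551, -0.0026, 0.0169]
orientation: [-0.007, 1.0, -0.008, 0.001]
wrist_force: [-0.5, -0.7, -1.9]
finger_gap: 0.0231
```

```bash
python3 -c "
from h import *
st()"
```

```text
t 8.1 tcp [ 0.551  -0.0026  0.0169] yaw -0.93 pitch(nose up) 0.75 roll 0.09 F [-0.5 -0.7 -1.9] T [-0.1   0.14  0.06] gap 0.0231
```

Request:
carry_out(
  moves=[-1,0,-0.0015,0,0,0,0,-1,0,-0.0015,0,0,0,0,-1,0,-0.0015,0,0,0,0,-1,0,-0.0015,0,0,0,0,-1,0,0,0,0,0,0],
)

```text
clock: 8.72
tcp_pos: [0.5511, 0.0038, 0.017]
orientation: [-0.007, 1.0, -0.008, 0.001]
wrist_force: [0.2, -1.1, -2.3]
finger_gap: 0.0235
```

```bash
python3 -c "
from h import *
st()"
```

```text
t 8.72 tcp [0.5511 0.0038 0.017 ] yaw -0.93 pitch(nose up) 0.75 roll 0.09 F [ 0.2 -1.1 -2.3] T [-0.16  0.12  0.06] gap 0.0235
```

Request:
carry_out(
  moves=[-1,0,-0.0025,0,0,0,0,-1,0,-0.0025,0,0,0,0,-1,0,-0.0025,0,0,0,0,-1,0,-0.0025,0,0,0,0,-1,0,-0.001,0,0,0,0],
)

```text
clock: 9.35
tcp_pos: [0.5512, 0.0156, 0.0171]
orientation: [-0.007, 1.0, -0.008, 0.001]
wrist_force: [-0.5, -1.8, -2.7]
finger_gap: 0.0233
```

```bash
python3 -c "
from h import *
st()"
```

```text
t 9.35 tcp [0.5512 0.0156 0.0171] yaw -0.93 pitch(nose up) 0.76 roll 0.08 F [-0.5 -1.8 -2.7] T [-0.19  0.11  0.05] gap 0.0233
```

Request:
carry_out(
  moves=[-1,0,-0.001,0,0,0,0,-1,0,-0.001,0,0,0,0,-1,0,-0.001,0,0,0,0,-1,0,-0.001,0,0,0,0,-1,0,0,0,0,0,0],
)

```text
clock: 9.98
tcp_pos: [0.5512, 0.02, 0.0171]
orientation: [-0.007, 1.0, -0.008, 0.001]
wrist_force: [0.3, -0.0, -1.8]
finger_gap: 0.0231
```

```bash
python3 - <<'E'
from h import *
s=st();im=env.read_camera("wrist")[:,:,::-1].copy();cv2.imwrite("pics/w8.png",im[150:350,180:380])
cv2.imwrite("pics/w8.png",cv2.resize(im[150:350,180:380],None,fx=3,fy=3,interpolation=cv2.INTER_CUBIC))
C=cam("wrist",s);print(plane(C,[(250,262),(310,262)],.025).round(4))
E
```

```text
t 9.97 tcp [0.5512 0.02   0.0171] yaw -0.93 pitch(nose up) 0.77 roll 0.08 F [ 0.3 -0.  -1.8] T [-0.03  0.11 -0.01] gap 0.0231
[[0.5392 0.0362 0.025 ]
 [0.5635 0.0358 0.025 ]]
```

View pics/w8.png

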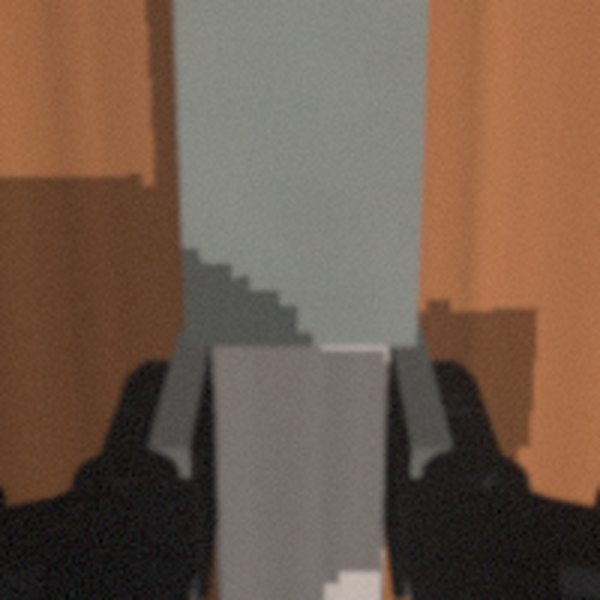

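The view is centred, with the rim just short of the pads. I keep easing forward and watch the force.

Request:
carry_out(
  moves=[-1,0,-0.0009,0,0,0,0,-1,0,-0.0007,0,0,0,0,-1,0,-0.0007,0,0,0,0,-1,0,-0.0005,0,0,0,0,-1,0,0,0,0,0,0],
)

```text
clock: 10.65
tcp_pos: [0.5513, 0.0228, 0.0171]
orientation: [-0.007, 1.0, -0.008, 0.001]
wrist_force: [0.3, -1.3, -1.3]
finger_gap: 0.0232
```

Request:
carry_out(
  moves=[-1,0,-0.0006,0,0,0,0,-1,0,-0.0005,0,0,0,0,-1,0,-0.0005,0,0,0,0,-1,0,0,0,0,0,0,-1,0,0,0,0,0,0],
)

```text
clock: 11.28
tcp_pos: [0.5513, 0.0246, 0.0172]
orientation: [-0.007, 1.0, -0.008, 0.001]
wrist_force: [-0.4, -1.8, -1.8]
finger_gap: 0.023
```

Request:
carry_out(
  moves=[-1,0,-0.0005,0,0,0,0,-1,0,-0.0005,0,0,0,0,-1,0,0,0,0,0,0,-1,0,0,0,0,0,0,-1,0,0,0,0,0,0],
)

```text
clock: 11.9
tcp_pos: [0.5513, 0.0256, 0.0172]
orientation: [-0.007, 1.0, -0.008, 0.001]
wrist_force: [-0.9, -1.1, -2.1]
finger_gap: 0.0231
```

Request:
carry_out(
  moves=[-1,0,-0.0005,0,0,0,0,-1,0,-0.0005,0,0,0,0,-1,0,0,0,0,0,0,-1,0,0,0,0,0,0,-1,0,0,0,0,0,0],
)

```text
clock: 12.52
tcp_pos: [0.5513, 0.0265, 0.0172]
orientation: [-0.007, 1.0, -0.008, 0.001]
wrist_force: [-0.8, -2.1, -2.2]
finger_gap: 0.0231
```

Request:
carry_out(
  moves=[-1,0,-0.0005,0,0,0,0,-1,0,-0.0005,0,0,0,0,-1,0,0,0,0,0,0,-1,0,0,0,0,0,0,-1,0,0,0,0,0,0],
)

```text
clock: 13.15
tcp_pos: [0.5513, 0.0266, 0.0172]
orientation: [-0.006, 1.0, -0.009, 0.001]
wrist_force: [-0.3, -3.6, -2.3]
finger_gap: 0.0233
```

Request:
carry_out(
  moves=[-1,0,-0.0005,0,0,0,0,-1,0,-0.0005,0,0,0,0,-1,0,0,0,0,0,0,-1,0,0,0,0,0,0,-1,0,0,0,0,0,0],
)

```text
clock: 13.78
tcp_pos: [0.5513, 0.0266, 0.0172]
orientation: [-0.005, 1.0, -0.009, 0.001]
wrist_force: [-0.7, -3.9, -2.7]
finger_gap: 0.0233
```

Contact with the rim at TCP y = 0.0266, about 4 N. The rim sits at the pads' front edge, over the middle of the button's flat. I release, back off along the tube and re-grip farther back.

Request:
carry_out(
  moves=[0.2,0,0,0,0,0,0,0.2,0,0,0,0,0,0,0.2,0,0,0,0,0,0,0.2,0,0,0,0,0,0,0.2,0,0,0,0,0,0],
)

```text
clock: 14.4
tcp_pos: [0.5523, 0.0287, 0.0181]
orientation: [-0.006, 1.0, -0.008, 0.002]
wrist_force: [-0.7, -0.2, 0.2]
finger_gap: 0.0512
```

```bash
python3 - <<'E'
from h import *
s=st();im=env.read_camera("wrist")[:,:,::-1].copy();cv2.imwrite("pics/w9.png",cv2.resize(im[150:350,180:380],None,fx=3,fy=3,interpolation=cv2.INTER_CUBIC))
hsv=cv2.cvtColor(im,cv2.COLOR_BGR2HSV);k=((hsv[...,0]<6)|(hsv[...,0]>174))&(hsv[...,1]>180)&(hsv[...,2]>60);k[:, 380:]=0;k[:,:250]=0;print("red px",k.sum(),np.argwhere(k)[:3])
E
```

```text
t 14.4 tcp [0.5523 0.0287 0.0181] yaw -0.94 pitch(nose up) 0.73 roll 0.19 F [-0.7 -0.2  0.2] T [-0.04 -0.    0.06] gap 0.0512
red px 0 []
```

View pics/w9.png

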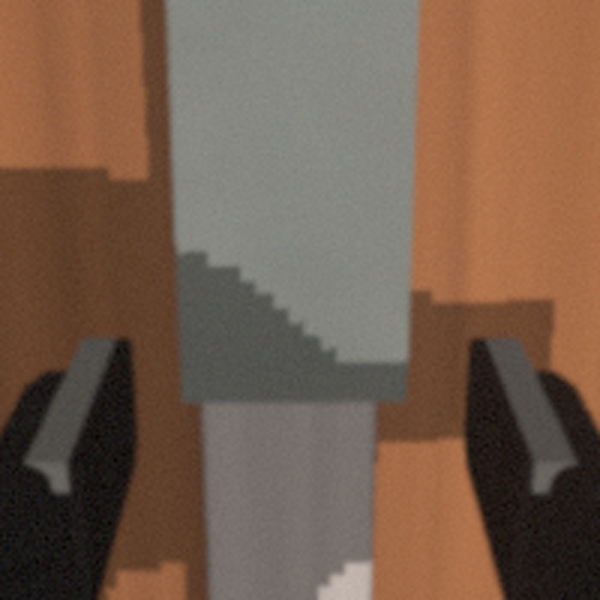

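With the fingers open no red shows beside the tube, so the rim is holding the button in. Backing off.

```bash
python3 -c "
from h import *
to([.5502,-.077,.0172],-.85,.7,4)"
```

```text
[-0.0001, 0.0264, -0.0001, -0.01, -0.05, -0.02]
[-0.0001, 0.0264, -0.0001, -0.01, -0.05, -0.02]
[-0.0001, 0.0264, -0.0001, -0.01, -0.05, -0.02]
[-0.0001, 0.0264, -0.0001, -0.01, -0.05, -0.02]
```

Request:
carry_out(
  moves=[0.2,0,0.026,0,0,0,0,0.2,0,0.026,0,0,0,0,0.2,0,0.026,0,0,0,0,0.2,0,0.02,0,0,0,0,0.2,0,0,0,0,0,0],
)

```text
clock: 15.08
tcp_pos: [0.5511, -0.0715, 0.0169]
orientation: [-0.007, 1.0, -0.007, 0.002]
wrist_force: [-0.5, 0.6, 0.0]
finger_gap: 0.0513
```

```bash
python3 - <<'E'
from h import *
s=st();im=env.read_camera("wrist")[:,:,::-1].copy();cv2.imwrite("pics/w10.png",im)
to([.5502,-.077,.0172],-.85,.7,1)
C=cam("wrist",s); e=edges(im,range(200,300,6),235,325); print(e[::5]); a,b=lines(C,e,.027); print(np.polyval((a+b)/2,s["tcp_pos"][1]),a,b)
e=edges(im,range(5,30,6),225,345); a,b=lines(C,e,.03); print(e,a,b)
E
```

```text
t 15.07 tcp [ 0.5511 -0.0715  0.0169] yaw -0.84 pitch(nose up) 0.76 roll 0.23 F [-0.5  0.6  0. ] T [-0.   -0.06 -0.03] gap 0.0513
[-0.0006, 0.0062, -0.0005, -0.08, -0.21, 0.06]
[[200. 244. 307.]
 [230. 245. 307.]
 [260. 246. 306.]
 [290. 247. 305.]]
0.5493280806657775 [0.01169847 0.53821775] [0.01338975 0.56223246]
[[  5. 232. 311.]
 [ 11. 234. 319.]
 [ 17. 237. 311.]
 [ 23. 238. 314.]
 [ 29. 238. 310.]] [-0.2448293   0.54622104] [0.12077551 0.55911636]
```

Request:
carry_out(
  moves=[0.2,-0.0013,0.0055,0,0,-0.2,0,0.2,0,0,0,0,0,0,-1,0,0,0,0,0,0,-1,0,0,0,0,0,0,-1,0,0,0,0,0,0],
  squeeze=25,
)

```text
clock: 15.75
tcp_pos: [0.5494, -0.0745, 0.0167]
orientation: [-0.007, 1.0, -0.006, -0.0]
wrist_force: [-1.0, -1.6, -0.6]
finger_gap: 0.0237
```

```bash
python3 -c "
from h import *
st()"
```

```text
t 15.75 tcp [ 0.5494 -0.0745  0.0167] yaw -0.64 pitch(nose up) 0.78 roll -0.02 F [-1.  -1.6 -0.6] T [-0.26  0.06 -0.09] gap 0.0237
```

Request:
carry_out(
  moves=[-1,0,-0.001,0,0,0,0,-1,0,-0.0015,0,0,0,0,-1,0,-0.0015,0,0,0,0,-1,0,-0.0015,0,0,0,0,-1,0,-0.0015,0,0,0,0],
)

```text
clock: 16.38
tcp_pos: [0.549, -0.0728, 0.0164]
orientation: [-0.001, 1.0, -0.008, -0.001]
wrist_force: [-1.2, -5.1, -1.7]
finger_gap: 0.0233
```

```bash
python3 - <<'E'
from h import *
s=st();im=env.read_camera("wrist")[:,:,::-1].copy();cv2.imwrite("pics/w11.png",im)
E
```

```text
t 16.38 tcp [ 0.549  -0.0728  0.0164] yaw -0.86 pitch(nose up) 0.16 roll -0.11 F [-1.2 -5.1 -1.7] T [-0.75  0.1   0.03] gap 0.0233
```

Request:
carry_out(
  moves=[-1,0,-0.0025,0,0.4,0,0,-1,0,-0.003,0,0.4,0,0,-1,0,-0.003,0,0.4,0,0,-1,0,-0.0035,0,0.4,0,0,-1,0,-0.0035,0,0.4,0,0],
)

```text
clock: 17.05
tcp_pos: [0.5489, -0.0656, 0.0165]
orientation: [-0.01, 1.0, -0.01, -0.002]
wrist_force: [-1.0, -6.6, -1.1]
finger_gap: 0.0233
```

```bash
python3 - <<'E'
from h import *
s=st();im=env.read_camera("wrist")[:,:,::-1].copy();cv2.imwrite("pics/w12.png",im)
E
```

```text
t 17.05 tcp [ 0.5489 -0.0656  0.0165] yaw -1.14 pitch(nose up) 1.15 roll -0.23 F [-1.  -6.6 -1.1] T [-1.78  0.09  0.17] gap 0.0233
```

```bash
python3 - <<'E'
from h import *
for f in ["w10","w11","w12"]:
    im=cv2.cvtColor(cv2.imread(f"pics/{f}.png"),cv2.COLOR_BGR2GRAY).astype(float)
    p=im[:300,255:298].mean(1); d=np.diff(p); i=np.argsort(-abs(d))[:8]; print(f,sorted([(int(k),round(d[k])) for k in i]))
E
```

```text
w10 [(1, -25), (3, 36), (4, 37), (179, -40), (180, -31), (182, 38), (183, 29), (280, 23)]
w11 [(170, -19), (171, -42), (172, -32), (174, 38), (175, 35), (271, -27), (273, 24), (274, 19)]
w12 [(21, -24), (23, 40), (24, 27), (170, -28), (171, -40), (173, 36), (174, 40), (273, 23)]
```

No slip: the dark lines on the handle stay at rows 172 and 272 in the image. I keep sliding.

Request:
carry_out(
  moves=[-1,0,-0.0035,0,0,0,-0.1,-1,0,-0.0035,0,0.1,0,-0.1,-1,0,-0.0035,0,0.1,0,-0.1,-1,0,-0.0035,0,0.1,0,0,-1,0,-0.0035,0,0.1,0,0],
)

```text
clock: 17.73
tcp_pos: [0.549, -0.056, 0.0163]
orientation: [-0.005, 1.0, -0.01, -0.003]
wrist_force: [-0.0, -6.9, -2.2]
finger_gap: 0.0236
```

```bash
python3 -c "
from h import *
st()"
```

```text
t 17.73 tcp [ 0.549  -0.056   0.0163] yaw -1.14 pitch(nose up) 0.6 roll -0.31 F [-0.  -6.9 -2.2] T [-1.28 -0.03  0.08] gap 0.0236
```

Request:
carry_out(
  moves=[-1,0.0001,-0.0035,0,0.15,0,-0.1,-1,0,-0.0035,0,0.15,0,-0.1,-1,0,-0.0035,0,0.15,0,-0.1,-1,0,-0.0035,0,0.15,0,0,-1,0,-0.0035,0,0.15,0,0],
)

```text
clock: 18.35
tcp_pos: [0.5492, -0.0468, 0.0164]
orientation: [-0.003, 1.0, -0.01, -0.003]
wrist_force: [-0.9, -7.0, 0.1]
finger_gap: 0.0234
```

Request:
carry_out(
  moves=[-1,0,-0.0035,0,0.15,0,-0.1,-1,0,-0.0035,0,0.15,0,-0.1,-1,0,-0.0035,0,0.15,0,-0.1,-1,0,-0.0035,0,0.15,0,0,-1,0,-0.0035,0,0.15,0,0],
)

```text
clock: 18.98
tcp_pos: [0.5496, -0.0374, 0.0164]
orientation: [-0.002, 1.0, -0.009, -0.004]
wrist_force: [-1.6, -7.5, -1.6]
finger_gap: 0.0234
```

```bash
python3 - <<'E'
from h import *
s=st();im=env.read_camera("wrist")[:,:,::-1].copy()
im=cv2.cvtColor(im,cv2.COLOR_BGR2GRAY).astype(float)
p=im[:300,255:298].mean(1); d=np.diff(p); i=np.argsort(-abs(d))[:8]; print(sorted([(int(k),round(d[k])) for k in i]))
E
```

```text
t 18.98 tcp [ 0.5496 -0.0374  0.0164] yaw -1.09 pitch(nose up) 0.18 roll -0.44 F [-1.6 -7.5 -1.6] T [-1.16  0.09  0.17] gap 0.0234
[(170, -19), (171, -42), (172, -32), (174, 39), (175, 35), (271, -25), (273, 23), (274, 20)]
```

Request:
carry_out(
  moves=[-1,0,-0.003,0,0.25,0.1,-0.1,-1,0,-0.003,0,0.25,0.1,-0.1,-1,0,-0.003,0,0.25,0,-0.1,-1,0,-0.003,0,0.25,0,0,-1,0,-0.003,0,0.2,0,0],
)

```text
clock: 19.65
tcp_pos: [0.5497, -0.0304, 0.0163]
orientation: [-0.004, 1.0, -0.009, -0.003]
wrist_force: [-0.9, -7.1, -1.0]
finger_gap: 0.0234
```

Request:
carry_out(
  moves=[-1,0,-0.003,0,0.2,0.1,-0.1,-1,0,-0.003,0,0.2,0.1,0,-1,0,-0.003,0,0.2,0,0,-1,0,-0.003,0,0.2,0,0,-1,0,-0.003,0,0.2,0,0],
)

```text
clock: 20.27
tcp_pos: [0.5498, -0.022, 0.0162]
orientation: [-0.006, 1.0, -0.01, -0.001]
wrist_force: [0.0, -1.4, -1.0]
finger_gap: 0.0231
```

```bash
cat >> h.py <<'E'
def chk(name):
    s=st();im=env.read_camera("wrist")[:,:,::-1].copy();cv2.imwrite(f"pics/{name}.png",im)
    g=cv2.cvtColor(im,cv2.COLOR_BGR2GRAY).astype(float)
    p=g[:300,255:298].mean(1); d=np.diff(p); i=np.argsort(-abs(d))[:8]; print(sorted([(int(k),round(d[k])) for k in i]))
    t=env.read_camera("top")[:,:,::-1].copy();cv2.imwrite(f"pics/{name}t.png",t)
    for n,q in (("wrist",im),("top",t)):
        hsv=cv2.cvtColor(q,cv2.COLOR_BGR2HSV);k=((hsv[...,0]<6)|(hsv[...,0]>174))&(hsv[...,1]>170)&(hsv[...,2]>50)
        if n=="wrist": k[:,:250]=0;k[:,350:]=0
        else: k[:180]=0;k[215:]=0;k[:,:150]=0;k[:,260:]=0
        v=np.argwhere(k); print(n,"red",len(v),v.mean(0) if len(v) else "")
E
python3 -c "
from h import *
chk('w13')"
```

```text
t 20.27 tcp [ 0.5498 -0.022   0.0162] yaw -1.14 pitch(nose up) 0.69 roll -0.16 F [ 0.  -1.4 -1. ] T [-0.42 -0.12 -0.05] gap 0.0231
[(156, 21), (170, -30), (171, -41), (173, 29), (174, 41), (175, 22), (270, -25), (273, 24)]
wrist red 8 [  3.5 330. ]
top red 0
```

Force dropped from 7 to 1.4 N and red pixels appeared at (330,3) in the wrist view, so the button has probably popped. Checking against the expected place, then a gentle test push.

```bash
python3 - <<'E'
from h import *
C=cam("wrist",env.get_state()); print(proj(C,[[.5515+.017,.0906,.015],[.5515+.015,.0906,.015]]))
im=cv2.imread("pics/w13.png");S=env.read_camera("side")[:,:,::-1]
cv2.imwrite("pics/v13.png",np.vstack([cv2.resize(im[:100,200:400],(600,300),interpolation=cv2.INTER_CUBIC),cv2.resize(S[190:290,150:350],(600,300),interpolation=cv2.INTER_CUBIC)]))
E
```

```text
[[326.51661061   2.78675775]
 [320.9399985    2.84760693]]
```

View pics/v13.png

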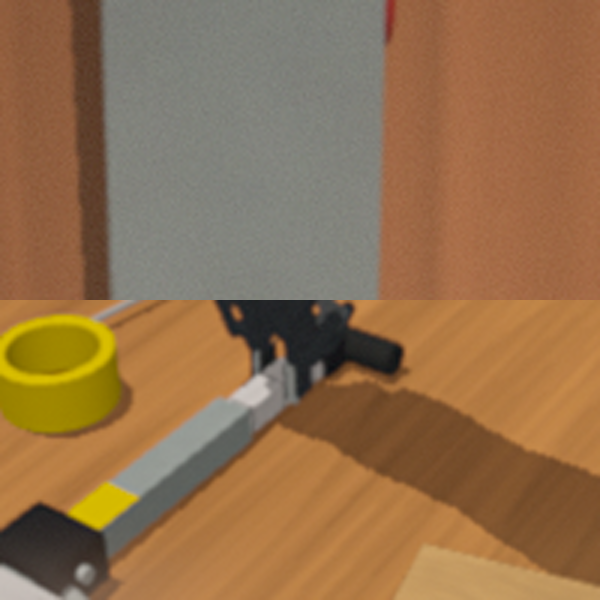

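Request:
carry_out(
  moves=[-1,0,-0.001,0,0,0,0,-1,0,-0.0015,0,0,0,0,-1,0,-0.0015,0,0,0,0,-1,0,-0.0015,0,0,0,0,-1,0,0,0,0,0,0],
)

```text
clock: 21.05
tcp_pos: [0.5498, -0.0189, 0.0163]
orientation: [-0.003, 1.0, -0.011, -0.002]
wrist_force: [0.0, -2.2, -0.9]
finger_gap: 0.0234
```

```bash
python3 -c "
from h import *
chk('w14')"
```

```text
t 21.05 tcp [ 0.5498 -0.0189  0.0163] yaw -1.23 pitch(nose up) 0.3 roll -0.19 F [ 0.  -2.2 -0.9] T [-0.14 -0.11  0.08] gap 0.0234
[(171, -41), (172, -32), (174, 40), (175, 30), (270, -21), (271, -23), (273, 25), (274, 21)]
wrist red 8 [  3.5 330. ]
top red 0
```

The red button stands proud on the tube's hole side (crop top right, at the predicted spot) and it stayed there after the test push. I relieve the contact slightly, release and back out upward.

Request:
carry_out(
  moves=[-1,0,0.001,0,0,0,0,-1,0,0,0,0,0,0,0.5,0,0,0,0,0,0,0.5,0,0,0,0,0,0,0.5,0,0,0,0,0,0],
)

```text
clock: 21.78
tcp_pos: [0.5497, -0.0181, 0.0163]
orientation: [-0.004, 1.0, -0.01, -0.002]
wrist_force: [0.1, 0.8, 0.5]
finger_gap: 0.0641
```

Request:
carry_out(
  moves=[0.5,0,0,-0.01,0,0,0,0.5,0,0,-0.03,0,0,0,0.5,0,0,-0.04,0,0,0,0.5,0,-0.04,-0.04,0,0,0,0.5,0,0,0,0,0,0],
)

```text
clock: 22.4
tcp_pos: [0.5511, 0.0217, 0.1427]
orientation: [-0.005, 1.0, -0.01, -0.001]
wrist_force: [0.5, -0.3, -0.4]
finger_gap: 0.0644
```

```bash
python3 - <<'E'
from h import *
s=st();im=env.read_camera("wrist")[:,:,::-1].copy();cv2.imwrite("pics/w15.png",im)
cv2.imwrite("pics/t15.png",env.read_camera("top")[:,:,::-1])
C=cam("wrist",s)
hsv=cv2.cvtColor(im,cv2.COLOR_BGR2HSV);k=(((hsv[...,0]<6)|(hsv[...,0]>174))&(hsv[...,1]>170)&(hsv[...,2]>50)).astype(np.uint8)
n,l,stt,cen=cv2.connectedComponentsWithStats(k)
for i in range(1,n):
    if stt[i,4]>3: print(stt[i],plane(C,cen[i],.015).round(4))
E
```

```text
t 22.4 tcp [0.5511 0.0217 0.1427] yaw -1.2 pitch(nose up) 0.53 roll -0.14 F [ 0.5 -0.3 -0.4] T [-0.    0.01  0.05] gap 0.0644
[ 490    0   70   40 2119] [[0.7345 0.1628 0.015 ]]
[431 390  23  30 375] [[ 0.7107 -0.1925  0.015 ]]
```

View pics/w15.png

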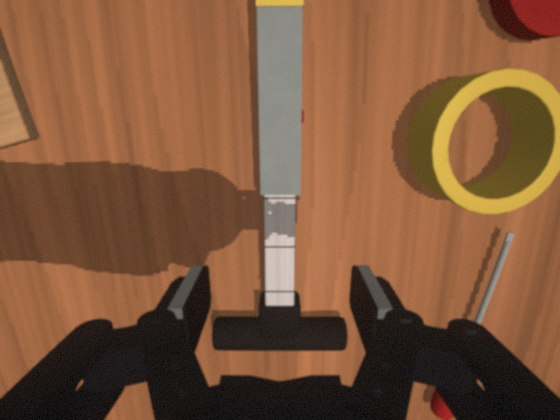

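The button shows red through the tube's right side at (302,116), between the mouth (row 193) and the block, and the handle is straight in the tube. The gripper is clear, and the tape, screwdriver and polish look undisturbed. One depth check, then I hand in.

```bash
python3 - <<'E'
from h import *
s=env.get_state();C=cam("wrist",s)
print(plane(C,(303,116),.015).round(4),plane(C,(280,193.5),.03).round(4),s["clock"],np.abs(s["qvel"]).max())
a,b=cv2.imread("pics/top0.png"),cv2.imread("pics/t15.png")
for n,(x0,x1,y0,y1) in dict(polish=(170,208,115,150),tape=(208,252,124,166),sd=(256,336,126,150),brush=(412,446,150,212),spares=(358,418,296,346)).items():
    print(n,cv2.absdiff(a,b)[y0:y1,x0:x1].mean().round(1))
env.hand_in()
E
```

```text
[[0.5669 0.0917 0.015 ]] [[0.5488 0.037  0.03  ]] 22.5 0.03556184467216199
polish 60.2
tape 55.0
sd 11.8
brush 7.6
spares 6.6
the job is handed in; nothing more can be done
```

The T-handle is back on the trolley with its button sprung out through the hole. The gripper is clear, and I handed the job in at about 22.5 s.

**How it went:** I gripped the tube with one pad on the rear half of the button. Then I raised the nose 2.6 mm, lined it up with the mouth and slid it in until the pads met the rim at about 4 N. I let go there, gripped again 113 mm behind the button, and pushed with 5–8 N.

**Last checks:**
- **Button:** the push force fell from 7 to 1.4 N about 53 mm in. Red then showed on the tube's hole side, about 55 mm from the mouth, and was still there after I released.
- **Test push:** it moved the handle about 3 mm at 2 N, which matches the play of the button in the hole. I did not push hard enough to prove it blocks.
- **Force:** the wrist force stayed under 8 N whenever I read it.

**Checks that disagreed or fell short:**
- **Polish and tape:** comparing before and after in the top view gave large differences there, and I didn't look at that picture. I take it to be the arm in the way, because the last wrist view showed both undisturbed; I didn't measure their positions.
- **Screwdriver, brush and spares:** the same comparison gave small differences, so no sign that they moved.
- **Handle angle:** just before insertion, the handle's angle in the camera picture was about 1.2° off the gripper's. I trusted the gripper reading, and the handle went in freely.

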